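# Turn the washed mixing cup over onto the paint balance

## Robot

A 6-joint arm with a two-finger parallel gripper is mounted at the origin on the work surface. World frame = base frame: x ahead of the robot, y to its left, z up, the work surface at z = 0. Lengths are in m, angles in rad, forces in N, time in s.
With the tool pointing down it reaches from about 0.3 to 0.775 m from the base axis. Payload 14.6 kg.
Tool frame: the origin (TCP) lies at the very end of the fingers, on their centre line; the grasp point (between the pads) lies 19 mm behind it; z points along the fingers, y is the line along which they close (so a half turn about z gives the same grasp; the last joint's range is limited). The gripper opens to 94 mm and grips with 3 to 60 N. Pads are 16 mm wide; open, the fingers measure 119 mm over their backs; the gripper's body (75 mm by 177 mm) begins 78 mm behind the grasp point.
Start: joints at [-1.259, 0.3, 1.521, -0, 1.321, -0.067], TCP at [0.203, -0.511, 0.205] pointing down, gripper open.
Joint ranges: [-3.03, 3.03], [-0.79, 2.21], [0.23, 2.52], [-1.04, 4.18], [0, 3.07], [-2.55, 2.55]. Speed limits (rad/s): [2.22, 2.22, 2.57, 3.14, 3.14, 3.14].

## Interface

Orientations are given as [roll, pitch, yaw] about the fixed x, y, z axes, in that order (R = Rz(yaw) Ry(pitch) Rx(roll)).
In Python, from station import ctrl gives the robot as it stands. The module is installed in compiled form; this text tells all that it offers.
- The arm moves only by the tool step_arm, never from a script. Its argument "deltas" is a list of rows, each an object with "dp": the shift along the tool's x, y, z scaled (see below), a list of three; "twist": the turn about the tool's z scaled (see below). In form: [{"dp": [tx, ty, tz], "twist": twist}, ...]. A call has 1 to 12 rows; each row shifts and turns the commanded pose from where the row before left it, along the tool's axes as they then stand; what a row does not reach is not made up. The controller multiplies each number of a shift by 0.04 m and each number of a turn by 4 degrees. A row lasts 1/10 s, in which the tool goes at most 50 mm and 8.59 degrees, less where a joint would pass 70% of its speed; a pose out of reach is approached as far as the arm can. A call with a number of a shift or a turn outside -1 to 1 is refused whole. A call with a gripper value outside its range is refused whole. "gripper" is the opening, from -1 (shut) to 1 (fully open), set as the call begins (left out, the last holds). The fingers move at their own pace and stop on an object; "squeeze" is the grip in N (left out, the last holds). Time passes only in rows, so rows that do not move let the fingers close. It gives the time, the measured TCP pose, the force, the opening and the grip force at its end, in the units of the state.
- ctrl.get_obs(): the state, without advancing time (a new reading comes with each control period).
- ctrl.camera(name): name is "side" or "top" or "wrist"; returns (picture, depth): 384x512x3 uint8, red, green, blue; 384x512 float32, m along the optical axis (not along the pixel's ray), 0 where there is no reading.
- ctrl.get_calibration(name): a dict with "fx", "fy", "cx", "cy" (pixels), "world_to_cam" (4x4, takes a point from world to camera coordinates); the wrist camera has in their place "hand_eye" (4x4, takes a point from camera to tool coordinates, whose origin is the TCP and whose axes are the flange's). Camera axes: x right, y down, z forward; pixel columns grow to the right and rows downward; lengths in m; the calibration is good to about 2 mm. A picture is of the moment at which its call begins: read the wrist's pose just before it. get_calibration takes no time and is no camera call.
- ctrl.hand_in(): hands the job in; it is judged then, once.
Trained networks look in the newest picture that a camera, given by its name, has taken for a name from the list of things; names that differ only in an ending like _2 or _b are one class to them, and where a whole thing is asked for, a point or a joint stands for the part that bears it (a point fixed in the world has none). Each returns a list of dicts, best first, with "conf" (0 to 1); they miss things now and then, are a little off and sometimes report something else, mostly with a low value. They report only what shows in the picture. A call takes as long as a camera call. They do not tell look-alikes from the thing itself.
- ctrl.spot_in(camera, label): "rect" ([left, top, right, bottom] as shares, 0 to 1, of the picture: columns of its width, rows of its height, round what is visible of it).
- ctrl.cut_out(camera, label): "pixels" (384x512 bool, what is visible of it) and "rect" ([left, top, right, bottom] as shares, 0 to 1, of the picture: columns of its width, rows of its height, round what is visible of it).
The state is a dict: "time_s": time; "qpos": joint angles; "joint_vel": joint speeds; "tau": joint torques, N m; "ee_pos": TCP position; "eef_rot": TCP orientation; "force": force on the tool from outside, world axes, zero at the start; "moment": the same for the moment, N m; "grip_width": finger opening in m; "grip_force": force on a finger pad.
Only numpy, scipy, OpenCV 4.12 (cv2) and the standard library are available. Lean on these libraries where they do the work, as an engineer would, in place of code of your own. Each camera call takes 0.05 s, during which the arm holds its last target. There are 200 camera calls.

## Task

The washed mixing cups have dried upside down on the bench. Turn the taller one right way up and stand it mouth-up in the middle of the balance's round pan, ready for weighing paint; set it down gently, because more than about 20 N on the pan at any time overloads the balance. Leave the shorter cup, the paint tin and the spray can standing where they are.

Things in the scene. Friction and masses are not known exactly. Their poses are not given: they have to be found in the camera images.
- cup: the taller mixing cup, white plastic, round, open at one end, 110 mm long; outside diameter 66 mm at the mouth, tapering evenly to 58 mm at the closed base; wall 3 mm, base 4 mm thick, about 90 g. Origin: centre of the mouth (the rim plane); its z axis runs along the cup from the mouth to the base (points up while the cup is upside down, as it starts, and down when it is right way up)
- cup_base (a point): centre of the outer face of the tall cup's base, 110 mm from the mouth; axes as cup
- pan: the round steel weighing pan of the balance, 124 mm across and 5 mm thick. Origin: centre of its top face, 62 mm above the bench; z up. It gives up to 4 mm on a spring
- balance: black low table balance, fixed to the bench, 250 mm (its x) by 190 mm (its y), its case 48 mm high, its flat display (52 mm high) at its -x end. Origin: centre of its underside; the pan's centre is 30 mm from it along +x
- short_cup: the shorter mixing cup, same look, upside down and to be left so: 72 mm high, 66 mm across the mouth, 58 mm across the base. Origin: centre of its mouth, on the bench; z up from mouth to base
- tin: closed metal paint tin, 84 mm in diameter, 115 mm high, upright. Origin: centre of its underside; z up
- spray: aluminium spray can, 56 mm in diameter, 170 mm high, upright. Origin: centre of its underside; z up
Mind the look-alikes: they are no part of the job. Leave any purple look-alike of the tin alone.

How it is judged:
At the end, for the whole second after the job is handed in: The taller cup stands at rest mouth-up on the pan: base on the pan's top face (within 4 mm), upright within 0.08 rad, base centre within 20 mm of the pan's centre. The shorter cup (still upside down), the tin and the spray can stand within 20 mm of where they began, not tipped over (within 0.1 rad) (angle between cup's own z axis and vertical above 3.06 rad and horizontal distance between cup_base and pan below 0.02 m and z of cup_base in the frame of pan between -0.004 and 0.004 m and linear speed of cup below 0.01 m/s and angular speed of cup below 0.1 rad/s and distance of each of short_cup, tin, spray from where it was at the start of the episode below 0.02 m and angle between each of short_cup, tin, spray's own z axis and vertical below 0.1 rad); the robot touches nothing.
It fails at once if the pan is overloaded (more than 20 N on it) (contact force between anything else and pan above 20 N).
It fails at once if the shorter cup is pushed more than 20 mm or tipped (distance of short_cup from where it was at the start of the episode above 0.02 m or angle between short_cup's own z axis and vertical above 0.3 rad).
It fails at once if the tin is pushed more than 20 mm or tipped (distance of tin from where it was at the start of the episode above 0.02 m or angle between tin's own z axis and vertical above 0.3 rad).
It fails at once if the spray can is pushed more than 20 mm or tipped (distance of spray from where it was at the start of the episode above 0.02 m or angle between spray's own z axis and vertical above 0.3 rad).
It also fails if it takes over 67 s, if anything falls off the work surface, if the arm or the gripper's body presses on something with over 40 N, if the wrist force passes 120 N, or if a joint passes its speed limit or range.

## Working session

There is one attempt and no reset: what is moved stays moved. The work goes in short steps, Python scripts to look and compute and a tool call to move; the robot and the scene stay as the last step left them, time stands still between calls to the robot, and variables do not carry over. Pictures are saved under pics/ and viewed, at most 10 in all, crops included, and the job is handed in when it is done.

Besides the shell and the picture viewer there is one more tool, called by a JSON object that holds its "method" and its "body", one argument or row to a line. step_arm: Moves the arm, as the interface text tells. Its arguments: {"type":"object","properties":{"deltas":{"type":"array"},"gripper":{"type":"number"},"squeeze":{"type":"number"}},"required":["deltas"]}

```bash
mkdir -p pics; cat > h.py <<'E'
import numpy as np, cv2
from station import ctrl
def cloud(name):
    o=ctrl.get_obs(); im,d=ctrl.camera(name); c=ctrl.get_calibration(name)
    v,u=np.mgrid[:384,:512]
    P=np.stack([(u-c['cx'])/c['fx']*d,(v-c['cy'])/c['fy']*d,d,np.ones_like(d)],-1)
    if 'hand_eye' in c:
        from scipy.spatial.transform import Rotation as R
        T=np.eye(4);T[:3,:3]=R.from_euler('xyz',o['eef_rot']).as_matrix();T[:3,3]=o['ee_pos'];T=T@c['hand_eye']
    else: T=np.linalg.inv(c['world_to_cam'])
    W=(P@T.T)[...,:3]; W[d==0]=np.nan
    return im,W
E
cat > a.py <<'E'
from h import *
ims=[]
for n in ['top','side']:
    im,W=cloud(n); ims.append(im)
    for l in ['cup','short_cup','tin','spray','balance','pan']:
        for r in ctrl.cut_out(n,l):
            if r['conf']<.3: continue
            p=W[r['pixels']]; p=p[~np.isnan(p[:,0])]
            zt=np.percentile(p[:,2],97); t=p[p[:,2]>zt-.006]
            m=(t.min(0)+t.max(0))/2
            print(n,l,round(r['conf'],2),np.round(np.array(r['rect'])*[512,384,512,384]),'top z',zt.round(3),'mid',m.round(3),'ext',np.ptp(t,axis=0).round(3))
cv2.imwrite('pics/a.png',cv2.cvtColor(cv2.resize(np.vstack(ims),(400*1,600)),4))
o=ctrl.get_obs();print(o['time_s'],o['ee_pos'],o['eef_rot'],o['grip_width'])
cv2.imwrite('pics/a.png',cv2.cvtColor(cv2.resize(np.hstack(ims),(800,300)),4))
E
python3 a.py
```

```text
top cup 0.66 [119. 217. 156. 246.] top z 0.113 mid [0.488 0.28  0.111] ext [0.056 0.058 0.009]
top short_cup 0.71 [219. 244. 244. 270.] top z 0.076 mid [0.434 0.043 0.074] ext [0.056 0.056 0.008]
top tin 0.75 [170. 158. 206. 200.] top z 0.118 mid [0.621 0.152 0.117] ext [0.075 0.073 0.01 ]
top tin 0.69 [167. 109. 201. 154.] top z 0.118 mid [0.754 0.174 0.116] ext [0.074 0.072 0.009]
top spray 0.59 [278. 125. 299. 161.] top z 0.17 mid [ 0.723 -0.095  0.169] ext [0.024 0.023 0.01 ]
top balance 0.98 [323. 170. 419. 281.] top z 0.065 mid [ 0.534 -0.316  0.064] ext [0.167 0.123 0.011]
top pan 0.75 [349. 184. 404. 232.] top z 0.066 mid [ 0.556 -0.317  0.065] ext [0.122 0.121 0.009]
side cup 0.72 [283. 216. 304. 254.] top z 0.072 mid [0.428 0.047 0.07 ] ext [0.052 0.055 0.009]
side cup 0.66 [211. 250. 238. 297.] top z 0.11 mid [0.485 0.282 0.108] ext [0.059 0.058 0.008]
side cup 0.46 [198. 196. 230. 246.] top z 0.115 mid [0.617 0.153 0.113] ext [0.074 0.079 0.008]
side short_cup 0.73 [281. 215. 308. 257.] top z 0.072 mid [0.431 0.046 0.07 ] ext [0.058 0.057 0.009]
side tin 0.78 [159. 178. 190. 227.] top z 0.115 mid [0.751 0.177 0.113] ext [0.076 0.076 0.009]
side tin 0.73 [200. 195. 231. 246.] top z 0.115 mid [0.617 0.155 0.113] ext [0.074 0.075 0.008]
side spray 0.6 [233. 127. 254. 183.] top z 0.166 mid [ 0.719 -0.094  0.165] ext [0.025 0.026 0.01 ]
side balance 0.7 [283. 127. 379. 195.] top z 0.061 mid [ 0.552 -0.315  0.06 ] ext [0.121 0.127 0.009]
side pan 0.74 [306. 138. 342. 163.] top z 0.063 mid [ 0.552 -0.315  0.061] ext [0.121 0.127 0.007]
0.7 [ 0.20340372 -0.51099919  0.20544477] [-3.14158920e+00  3.60460362e-06  3.78836761e-01] 0.09423882562114001
```

View pics/a.png

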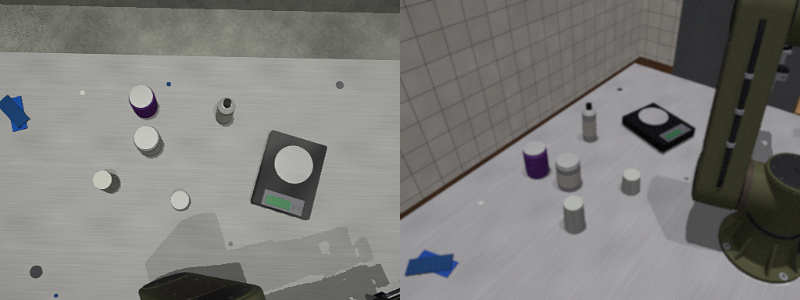

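The top view shows the tall cup at (103,180), the short cup at (180,200) and the balance pan at (294,165), with its display facing the robot. That puts the tall cup at about (0.487, 0.281) m, the pan at about (0.554, -0.316) m and the balance yaw near -0.28 rad.

The tool can't tilt, so I'll grip the cup lightly below its centre of mass and tip it over in the fingers against the fixed balance case.

{"method": "step_arm", "body": {
  "deltas": [
    {"dp": [0.66, -0.75, 0], "twist": 0},
    {"dp": [0.66, -0.75, 0], "twist": 0},
    {"dp": [0.66, -0.75, 0], "twist": 0},
    {"dp": [0.66, -0.75, 0], "twist": 0},
    {"dp": [0.66, -0.75, 0], "twist": 0},
    {"dp": [0.66, -0.75, 0], "twist": 0},
    {"dp": [0.66, -0.75, 0], "twist": 0},
    {"dp": [0.66, -0.75, 0], "twist": 0},
    {"dp": [0.66, -0.75, 0], "twist": 0},
    {"dp": [0.66, -0.75, 0], "twist": 0},
    {"dp": [0.66, -0.75, 0], "twist": 0}
  ],
  "gripper": 1,
  "squeeze": 5
}}

```text
time_s: 1.8
ee_pos: [0.3514, -0.0955, 0.2058]
eef_rot: [3.141, -0.001, 0.379]
force: [0.2, 0.1, -0.3]
grip_width: 0.094
grip_force: 0.0
```

{"method": "step_arm", "body": {
  "deltas": [
    {"dp": [0.66, -0.75, 0], "twist": 0},
    {"dp": [0.66, -0.75, 0], "twist": 0},
    {"dp": [0.66, -0.75, 0], "twist": 0},
    {"dp": [0.66, -0.75, 0], "twist": 0},
    {"dp": [0.66, -0.75, 0], "twist": 0},
    {"dp": [0.66, -0.75, 0], "twist": 0},
    {"dp": [0.66, -0.75, 0], "twist": 0},
    {"dp": [0.66, -0.75, 0], "twist": 0},
    {"dp": [0.66, -0.75, 0], "twist": 0},
    {"dp": [0.66, -0.75, 0], "twist": 0},
    {"dp": [0, 0, 0], "twist": 0},
    {"dp": [0, 0, 0], "twist": 0}
  ]
}}

```text
time_s: 3.0
ee_pos: [0.4853, 0.2796, 0.2049]
eef_rot: [3.141, 0.001, 0.38]
force: [0.5, -0.7, -0.4]
grip_width: 0.0939
grip_force: 0.0
```

{"method": "step_arm", "body": {
  "deltas": [
    {"dp": [0.05, 0, 0.9], "twist": 0},
    {"dp": [0, 0, 0.9], "twist": 0},
    {"dp": [0, 0, 0.9], "twist": 0},
    {"dp": [0, 0, 0.9], "twist": 0},
    {"dp": [0, 0, 0.6], "twist": 0},
    {"dp": [0, 0, 0.38], "twist": 0},
    {"dp": [0, 0, 0], "twist": 0}
  ]
}}

```text
time_s: 3.7
ee_pos: [0.4867, 0.279, 0.0211]
eef_rot: [3.141, 0.002, 0.378]
force: [0.5, -0.5, 1.1]
grip_width: 0.0941
grip_force: 0.0
```

{"method": "step_arm", "body": {
  "deltas": [
    {"dp": [0, 0, 0], "twist": 0},
    {"dp": [0, 0, 0], "twist": 0},
    {"dp": [0, 0, 0], "twist": 0},
    {"dp": [0, 0, 0], "twist": 0},
    {"dp": [0, 0, 0], "twist": 0},
    {"dp": [0, 0, 0], "twist": 0},
    {"dp": [0, 0, 0], "twist": 0},
    {"dp": [0, 0, 0], "twist": 0}
  ],
  "gripper": -1,
  "squeeze": 5
}}

```text
time_s: 4.5
ee_pos: [0.4877, 0.2804, 0.023]
eef_rot: [-3.141, -0.001, 0.379]
force: [-1.3, 0.8, 6.6]
grip_width: 0.0652
grip_force: 5.1
```

{"method": "step_arm", "body": {
  "deltas": [
    {"dp": [0, 0, -0.3], "twist": 0},
    {"dp": [0, 0, -0.6], "twist": 0},
    {"dp": [0, 0, -0.9], "twist": 0},
    {"dp": [0, 0, -0.9], "twist": 0},
    {"dp": [0, 0, -0.9], "twist": 0},
    {"dp": [0, 0, -0.4], "twist": 0},
    {"dp": [0, 0, 0], "twist": 0},
    {"dp": [0, 0, 0], "twist": 0}
  ]
}}

```text
time_s: 5.3
ee_pos: [0.487, 0.2799, 0.1817]
eef_rot: [3.141, 0.001, 0.379]
force: [0.1, 0.2, -0.7]
grip_width: 0.0645
grip_force: 5.0
```

```bash
cat > look.py <<'E'
import sys
from h import *
im,_=cloud('side'); w,_=cloud('wrist')
u0,v0,u1,v1=map(int,sys.argv[2:6])
c=cv2.resize(im[v0:v1,u0:u1],(400,300)); w=cv2.resize(w,(400,300))
cv2.imwrite('pics/%s.png'%sys.argv[1],cv2.cvtColor(np.hstack([c,w]),4))
E
python3 look.py b 130 90 330 270
```

```text
(no output)
```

View pics/b.png

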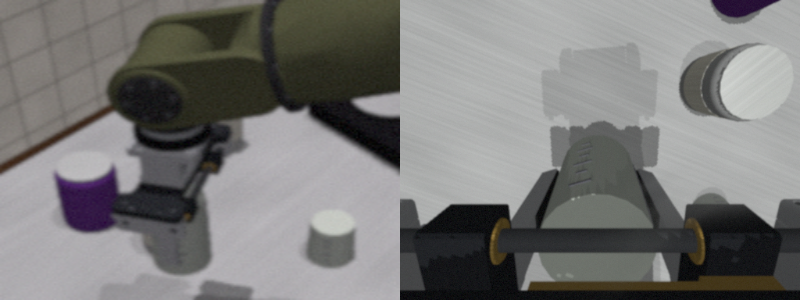

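The wrist view shows the cup still base-up between the fingers, with its base disc at (600,240), and the side view shows it hanging upright. Next I'll measure the balance outline precisely.

```bash
python3 - <<'E'
from h import *
im,W=cloud('top')
m=(W[...,2]>.038)&(W[...,2]<.058)&(W[...,0]>.35)&(W[...,0]<.75)&(W[...,1]<-.17)&(W[...,1]>-.5)
p=W[m][:,:2].astype(np.float32)
r=cv2.minAreaRect(p); print(len(p),r,cv2.boxPoints(r).round(3))
m=(W[...,2]>.058)&(W[...,2]<.075)&(W[...,0]>.42)&(W[...,0]<.7)&(W[...,1]<-.2)&(W[...,1]>-.5)
print('pan',cv2.minEnclosingCircle(W[m][:,:2].astype(np.float32)),np.median(W[m],0))
E
```

```text
5571 ((0.5273534655570984, -0.3091156780719757), (0.19156771898269653, 0.2510766088962555), 74.25322723388672) [[ 0.381 -0.367]
 [ 0.622 -0.435]
 [ 0.674 -0.251]
 [ 0.433 -0.183]]
pan ((0.5187209248542786, -0.31056100130081177), 0.0994592159986496) [ 0.5553678  -0.31660995  0.06193028]
```

{"method": "step_arm", "body": {
  "deltas": [
    {"dp": [-0.3, 0.4, 0], "twist": 0},
    {"dp": [-0.59, 0.8, 0], "twist": 0},
    {"dp": [-0.59, 0.8, 0], "twist": 0},
    {"dp": [-0.59, 0.8, 0], "twist": 0},
    {"dp": [-0.59, 0.8, 0], "twist": 0},
    {"dp": [-0.59, 0.8, 0], "twist": 0},
    {"dp": [-0.59, 0.8, 0], "twist": 0},
    {"dp": [-0.59, 0.8, 0], "twist": 0},
    {"dp": [-0.59, 0.8, 0], "twist": 0},
    {"dp": [-0.59, 0.8, 0], "twist": 0},
    {"dp": [-0.59, 0.8, 0], "twist": 0},
    {"dp": [-0.59, 0.8, 0], "twist": 0}
  ]
}}

```text
time_s: 6.65
ee_pos: [0.3701, -0.1636, 0.1817]
eef_rot: [-3.141, 0.001, 0.379]
force: [1.6, 0.9, -0.6]
grip_width: 0.0651
grip_force: 5.0
```

{"method": "step_arm", "body": {
  "deltas": [
    {"dp": [-0.59, 0.8, 0], "twist": 0},
    {"dp": [-0.59, 0.8, 0], "twist": 0},
    {"dp": [-0.3, 0.4, 0], "twist": 0.94},
    {"dp": [0, 0, 0], "twist": 0.94},
    {"dp": [0, 0, 0], "twist": 0.94},
    {"dp": [0, 0, 0], "twist": 0.94},
    {"dp": [0, 0, 0], "twist": 0.94},
    {"dp": [0, 0, 0], "twist": 0.94},
    {"dp": [0, 0, 0], "twist": 0.94},
    {"dp": [0, 0, 0], "twist": 0.94},
    {"dp": [0, 0, 0], "twist": 0.94},
    {"dp": [0, 0, 0], "twist": 0.94}
  ]
}}

```text
time_s: 7.85
ee_pos: [0.3454, -0.2583, 0.1814]
eef_rot: [-3.141, 0.001, -0.28]
force: [-0.3, 0.6, -1.0]
grip_width: 0.0652
grip_force: 5.0
```

{"method": "step_arm", "body": {
  "deltas": [
    {"dp": [0, 0, 0.8], "twist": 0},
    {"dp": [0, 0, 0.8], "twist": 0},
    {"dp": [0, 0, 0.8], "twist": 0},
    {"dp": [0, 0, 0.53], "twist": 0},
    {"dp": [0.3, 0, 0], "twist": 0},
    {"dp": [0.3, 0, 0], "twist": 0},
    {"dp": [0.2, 0, 0], "twist": 0},
    {"dp": [0.15, 0, 0], "twist": 0},
    {"dp": [0.15, 0, 0], "twist": 0},
    {"dp": [0.15, 0, 0], "twist": 0}
  ]
}}

```text
time_s: 8.85
ee_pos: [0.3947, -0.2725, 0.0662]
eef_rot: [3.141, -0.001, -0.277]
force: [-1.2, 0.0, 1.6]
grip_width: 0.0647
grip_force: 4.9
```

{"method": "step_arm", "body": {
  "deltas": [
    {"dp": [0.1, 0, -0.02], "twist": 0},
    {"dp": [0.1, 0, -0.02], "twist": 0},
    {"dp": [0.1, 0, -0.02], "twist": 0},
    {"dp": [0.1, 0, -0.02], "twist": 0},
    {"dp": [0.1, 0, -0.02], "twist": 0}
  ]
}}

```text
time_s: 9.35
ee_pos: [0.4134, -0.2777, 0.0691]
eef_rot: [-3.142, -0.0, -0.277]
force: [-0.3, 0.1, -1.7]
grip_width: 0.0643
grip_force: 5.0
```

```bash
python3 look.py c 250 60 430 195
```

```text
(no output)
```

View pics/c.png

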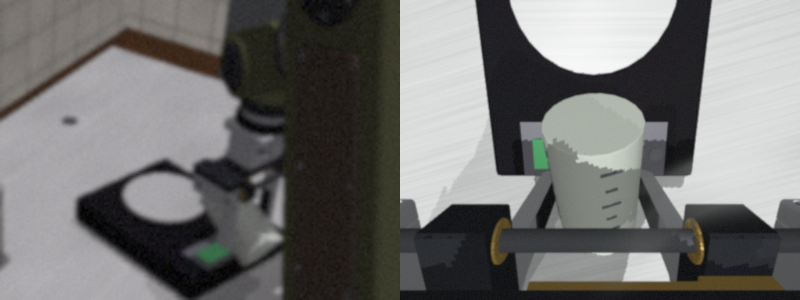

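The cup is rotating. In the side view it leans base-forward over the display at about (240,220), and in the wrist view the base is at (593,125). I'll push it a bit further, then lift with a light grip so the base drops.

{"method": "step_arm", "body": {
  "deltas": [
    {"dp": [0.1, 0, 0.03], "twist": 0},
    {"dp": [0.1, 0, 0.03], "twist": 0},
    {"dp": [0, 0, 0.03], "twist": 0},
    {"dp": [0, 0, 0], "twist": 0}
  ]
}}

```text
time_s: 9.85
ee_pos: [0.4206, -0.2797, 0.0652]
eef_rot: [-3.141, 0.0, -0.277]
force: [0.3, 0.4, -1.0]
grip_width: 0.0632
grip_force: 4.9
```

{"method": "step_arm", "body": {
  "deltas": [
    {"dp": [0, 0, -0.5], "twist": 0},
    {"dp": [0, 0, -1], "twist": 0},
    {"dp": [0, 0, -1], "twist": 0},
    {"dp": [-1, 0, 0], "twist": 0},
    {"dp": [-1, 0, 0], "twist": 0},
    {"dp": [0, 0, 0], "twist": 0},
    {"dp": [0, 0, 0], "twist": 0},
    {"dp": [0, 0, 0], "twist": 0}
  ],
  "squeeze": 3
}}

```text
time_s: 10.65
ee_pos: [0.3445, -0.2583, 0.1657]
eef_rot: [3.141, -0.001, -0.277]
force: [-0.1, -0.1, 0.6]
grip_width: 0.0011
grip_force: 0.0
```

```bash
python3 look.py d 250 60 430 195
```

```text
(no output)
```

View pics/d.png

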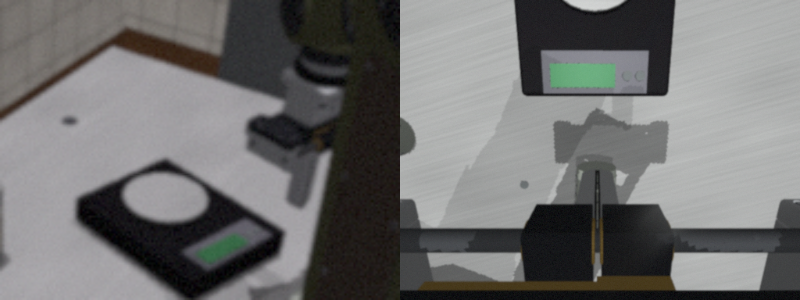

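The cup slipped out. Something pale shows at (270,290) in the side crop, so I'll locate it.

```bash
cat > f.py <<'E'
from h import *
import sys
A=[]
for n in ['top','side','wrist']:
    im,W=cloud(n); A.append(im)
    z=W[...,2]; m=(z>.012)&(z<.12)&(W[...,0]>.1)&(W[...,0]<.42)&(W[...,1]<0)&(W[...,1]>-.6)
    k,l,s,c=cv2.connectedComponentsWithStats(m.astype(np.uint8))
    for i in range(1,k):
        if s[i,4]>60:
            p=W[l==i];print(n,s[i],p.min(0).round(3),p.max(0).round(3))
    for r in ctrl.cut_out(n,'cup'):
        p=W[r['pixels']];p=p[~np.isnan(p[:,0])];print(n,'cup',round(r['conf'],2),np.round(np.array(r['rect'])*[512,384,512,384]),np.median(p,0).round(3),p.max(0).round(3))
cv2.imwrite('pics/%s.png'%sys.argv[1],cv2.cvtColor(np.hstack([cv2.resize(A[0][150:384,200:512],(400,300)),cv2.resize(A[1][100:250,250:450],(400,300))]),4))
o=ctrl.get_obs();print(o['time_s'])
E
python3 f.py e
```

```text
top [339 265  45  11 253] [ 0.396 -0.334  0.012] [ 0.42  -0.232  0.056]
top [323 307  25  41 316] [ 0.222 -0.243  0.026] [ 0.316 -0.187  0.06 ]
top cup 0.54 [324. 308. 348. 346.] [ 0.285 -0.213  0.049] [ 0.324 -0.127  0.487]
side [344 158  35  33 449] [ 0.378 -0.374  0.012] [ 0.42  -0.208  0.054]
side [378 189   8  18  74] [ 0.295 -0.244  0.012] [ 0.314 -0.209  0.055]
side cup 0.5 [377. 189. 388. 205.] [ 0.304 -0.22   0.038] [0.33  0.12  0.339]
wrist [ 202   79  145   43 3075] [ 0.382 -0.375  0.042] [ 0.42  -0.227  0.055]
wrist [224 208  54  53 714] [ 0.262 -0.274  0.013] [ 0.316 -0.201  0.053]
wrist cup 0.56 [227. 204. 278. 251.] [ 0.306 -0.242  0.035] [ 0.353 -0.206  0.176]
11.05
```

View pics/e.png

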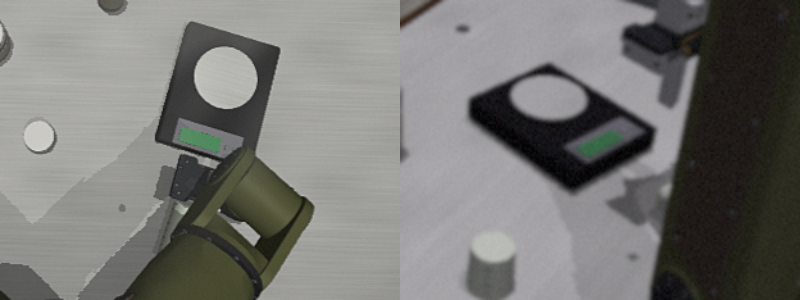

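The cup is lying on its side near (0.27, -0.22), partly hidden under the arm. I'll move the arm aside to see it.

{"method": "step_arm", "body": {
  "deltas": [
    {"dp": [0.3, -0.8, -0.8], "twist": 0},
    {"dp": [0.3, -0.9, -0.8], "twist": 0},
    {"dp": [0.3, -1, 0], "twist": 0},
    {"dp": [0.3, -1, 0], "twist": 0},
    {"dp": [0.3, -1, 0], "twist": 0},
    {"dp": [0.3, -1, 0], "twist": 0},
    {"dp": [0.3, -1, 0], "twist": 0},
    {"dp": [0, -1, 0], "twist": 0},
    {"dp": [0, 0, 0], "twist": 0}
  ],
  "gripper": 1
}}

```text
time_s: 11.95
ee_pos: [0.5096, 0.0188, 0.229]
eef_rot: [-3.141, 0.001, -0.273]
force: [-1.2, -0.7, 0.1]
grip_width: 0.069
grip_force: 0.0
```

```bash
python3 f.py g
```

```text
top [339 265  61  16 533] [ 0.385 -0.376  0.012] [ 0.42  -0.231  0.058]
top [ 322  307   37   53 1229] [ 0.196 -0.273  0.025] [ 0.316 -0.185  0.07 ]
top cup 0.66 [322. 307. 359. 357.] [ 0.257 -0.226  0.056] [ 0.316 -0.187  0.069]
side [344 158  35  32 455] [ 0.378 -0.374  0.012] [ 0.42  -0.21   0.054]
side [378 188  45  37 838] [ 0.191 -0.264  0.012] [ 0.313 -0.179  0.065]
side cup 0.67 [379. 186. 424. 226.] [ 0.244 -0.215  0.045] [ 0.313 -0.179  0.065]
wrist [451 172  61  14 396] [ 0.398 -0.305  0.043] [ 0.42  -0.229  0.054]
wrist [438 246  51  21 650] [ 0.295 -0.273  0.012] [ 0.317 -0.214  0.059]
wrist cup 0.89 [441. 243. 488. 267.] [ 0.309 -0.24   0.033] [ 0.523 -0.057  0.334]
12.25
```

View pics/g.png

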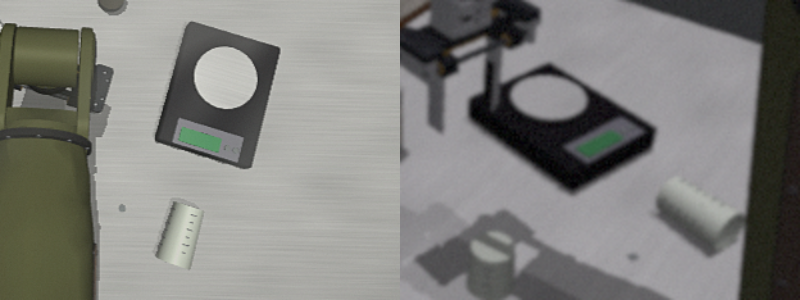

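The pictures show the cup lying with its mouth toward the robot at (172,262) in the top crop and its base toward the balance at (188,205). I'll fit its axis so I can regrip near the mouth and let the base hang.

```bash
cat > fit.py <<'E'
from h import *
def fit(x0,x1,y0,y1):
    im,W=cloud('top'); z=W[...,2]
    m=(z>.028)&(z<.12)&(W[...,0]>x0)&(W[...,0]<x1)&(W[...,1]>y0)&(W[...,1]<y1)
    p=W[m]; (c,sz,a)=cv2.minAreaRect(p[:,:2].astype(np.float32)); print(c,sz,a)
    b=cv2.boxPoints((c,sz,a)); e=[b[1]-b[0],b[2]-b[1]]; d=max(e,key=np.linalg.norm); d=d/np.linalg.norm(d)
    if d[0]<0:d=-d
    n=np.array([-d[1],d[0]]); s=(p[:,:2]-c)@d; t=(p[:,:2]-c)@n
    for k in np.arange(-.06,.06,.01):
        q=(s>=k)&(s<k+.01)
        if q.sum()>5: print(round(k+.005,3),'t',t[q].min().round(3),t[q].max().round(3),'ztop',np.percentile(p[q,2],95).round(3))
    print('c',np.round(c,3),'dir',d.round(3),'yaw',np.arctan2(d[1],d[0]).round(3),'s',s.min().round(3),s.max().round(3))
if __name__=='__main__':
    import sys; fit(*map(float,sys.argv[1:])); o=ctrl.get_obs();print(o['time_s'],o['ee_pos'],o['eef_rot'][2],o['grip_width'])
E
python3 fit.py .15 .36 -.32 -.15
```

```text
(0.2568255662918091, -0.23139624297618866) (0.06474313884973526, 0.10976593941450119) 73.13438415527344
-0.055 t -0.032 0.032 ztop 0.066
-0.045 t -0.031 0.032 ztop 0.067
-0.035 t -0.031 0.032 ztop 0.065
-0.025 t -0.031 0.032 ztop 0.064
-0.015 t -0.031 0.031 ztop 0.064
-0.005 t -0.031 0.03 ztop 0.063
0.005 t -0.029 0.03 ztop 0.063
0.015 t -0.029 0.03 ztop 0.062
0.025 t -0.029 0.03 ztop 0.062
0.035 t -0.03 0.029 ztop 0.061
0.045 t -0.031 0.029 ztop 0.06
0.055 t -0.026 0.026 ztop 0.059
c [ 0.257 -0.231] dir [ 0.957 -0.29 ] yaw -0.294 s -0.055 0.055
12.3 [0.50875784 0.01436228 0.22958222] -0.278865726562858 0.09341434147029358
```

{"method": "step_arm", "body": {
  "deltas": [
    {"dp": [-0.57, 0.84, 0], "twist": 0.2},
    {"dp": [-0.57, 0.84, 0], "twist": 0},
    {"dp": [-0.57, 0.84, 0], "twist": 0},
    {"dp": [-0.57, 0.84, 0.3], "twist": 0},
    {"dp": [-0.57, 0.84, 0.5], "twist": 0},
    {"dp": [-0.57, 0.84, 0.5], "twist": 0},
    {"dp": [-0.57, 0.84, 0.5], "twist": 0},
    {"dp": [-0.57, 0.84, 0.5], "twist": 0},
    {"dp": [-0.57, 0.84, 0.4], "twist": 0},
    {"dp": [0, 0, 0], "twist": 0},
    {"dp": [0, 0, 0], "twist": 0}
  ],
  "gripper": 1,
  "squeeze": 6
}}

```text
time_s: 13.4
ee_pos: [0.2253, -0.2164, 0.1216]
eef_rot: [3.142, -0.0, -0.295]
force: [-0.2, -0.2, 0.4]
grip_width: 0.0941
grip_force: 0.0
```

{"method": "step_arm", "body": {
  "deltas": [
    {"dp": [0.1, 0.12, 0.8], "twist": 0},
    {"dp": [0, 0, 0.8], "twist": 0},
    {"dp": [0, 0, 0.6], "twist": 0},
    {"dp": [0, 0, 0.3], "twist": 0},
    {"dp": [0, 0, 0.19], "twist": 0},
    {"dp": [0, 0, 0], "twist": 0}
  ]
}}

```text
time_s: 14.0
ee_pos: [0.2288, -0.2211, 0.0137]
eef_rot: [-3.141, 0.0, -0.29]
force: [-0.7, 0.4, -0.2]
grip_width: 0.0941
grip_force: 0.0
```

{"method": "step_arm", "body": {
  "deltas": [
    {"dp": [0, 0, 0], "twist": 0},
    {"dp": [0, 0, 0], "twist": 0},
    {"dp": [0, 0, 0], "twist": 0},
    {"dp": [0, 0, 0], "twist": 0},
    {"dp": [0, 0, 0], "twist": 0},
    {"dp": [0, 0, 0], "twist": 0},
    {"dp": [0, 0, 0], "twist": 0},
    {"dp": [0, 0, 0], "twist": 0}
  ],
  "gripper": -1,
  "squeeze": 6
}}

```text
time_s: 14.8
ee_pos: [0.2285, -0.2218, 0.0141]
eef_rot: [3.141, -0.001, -0.292]
force: [-0.0, 1.0, 6.1]
grip_width: 0.0653
grip_force: 6.0
```

{"method": "step_arm", "body": {
  "deltas": [
    {"dp": [0, 0, -0.2], "twist": 0},
    {"dp": [0, 0, -0.2], "twist": 0},
    {"dp": [0, 0, -0.3], "twist": 0},
    {"dp": [0, 0, -0.3], "twist": 0},
    {"dp": [0, 0, -0.4], "twist": 0},
    {"dp": [0, 0, -0.4], "twist": 0},
    {"dp": [0, 0, -0.4], "twist": 0},
    {"dp": [0, 0, -0.4], "twist": 0},
    {"dp": [0, 0, -0.4], "twist": 0},
    {"dp": [0, 0, 0], "twist": 0},
    {"dp": [0, 0, 0], "twist": 0}
  ]
}}

```text
time_s: 15.9
ee_pos: [0.2282, -0.2215, 0.1337]
eef_rot: [3.141, -0.0, -0.291]
force: [0.3, 0.6, -0.3]
grip_width: 0.0652
grip_force: 5.9
```

```bash
python3 look.py i 290 90 470 225
```

```text
(no output)
```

View pics/i.png

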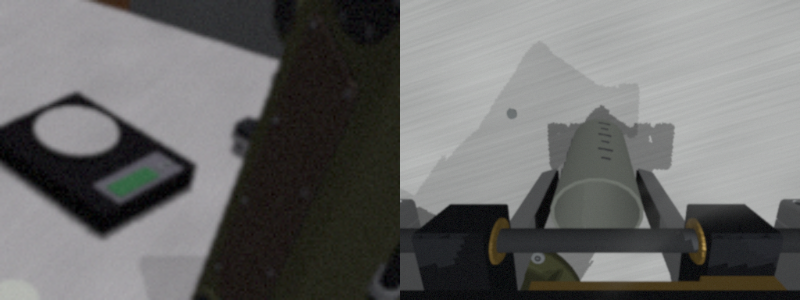

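The grip worked. The wrist view shows the mouth rim toward the camera at (597,205) and the base hanging down and away. I'll lift, travel over the pan and check the tilt.

{"method": "step_arm", "body": {
  "deltas": [
    {"dp": [0, 0, -0.8], "twist": 0},
    {"dp": [0, 0, -0.8], "twist": 0},
    {"dp": [0.4, 0, 0], "twist": 0},
    {"dp": [0.8, 0, 0], "twist": 0},
    {"dp": [0.9, 0, 0], "twist": 0},
    {"dp": [0.9, 0, 0], "twist": 0},
    {"dp": [0.9, -0.1, 0], "twist": 0},
    {"dp": [0.9, 0, 0], "twist": 0},
    {"dp": [0.9, 0, 0], "twist": 0},
    {"dp": [0.9, 0, 0], "twist": 0},
    {"dp": [0.9, 0, 0], "twist": 0},
    {"dp": [0.6, 0, 0], "twist": 0}
  ]
}}

```text
time_s: 17.2
ee_pos: [0.5413, -0.311, 0.1959]
eef_rot: [-3.141, 0.002, -0.291]
force: [-0.1, -0.1, -1.1]
grip_width: 0.0657
grip_force: 5.9
```

{"method": "step_arm", "body": {
  "deltas": [
    {"dp": [0.4, 0, 0], "twist": 0},
    {"dp": [0, 0, 0], "twist": 0},
    {"dp": [0, 0, 0], "twist": 0},
    {"dp": [0, 0, 0], "twist": 0},
    {"dp": [0, 0, 0], "twist": 0}
  ]
}}

```text
time_s: 17.7
ee_pos: [0.5545, -0.3154, 0.1981]
eef_rot: [3.142, -0.0, -0.292]
force: [0.6, 0.1, -0.6]
grip_width: 0.0654
grip_force: 5.9
```

```bash
cat > tilt.py <<'E'
from h import *
import sys
o=ctrl.get_obs(); e=np.array(o['ee_pos']); yw=o['eef_rot'][2]; ax=np.array([np.cos(yw),np.sin(yw)]); ay=np.array([ax[1],-ax[0]])
im,W=cloud('wrist')
d=W[...,:2]-e[:2]; s=d@ax; t=d@ay; h=W[...,2]-e[2]-.019
m=(abs(t)<.006)&(abs(s)<.12)&(h<.06)&(h>-.11)
for k in np.arange(-.11,.06,.01):
    q=m&(h>=k)&(h<k+.01)
    if q.sum()>3: print(round(k+.005,3),q.sum(),'s',np.round([s[q].min(),np.median(s[q]),s[q].max()],3))
print(o['time_s'],e,yw)
s_=ctrl.camera('side')[0]; tp=ctrl.camera('top')[0]
cv2.imwrite('pics/%s.png'%sys.argv[1],cv2.cvtColor(np.hstack([cv2.resize(s_[60:195,250:430],(400,300)),cv2.resize(im,(400,300))]),4))
E
python3 tilt.py j
```

```text
-0.075 59 s [0.038 0.039 0.04 ]
-0.065 87 s [-0.022  0.037  0.039]
-0.055 200 s [-0.024 -0.021  0.037]
-0.045 218 s [-0.027 -0.024  0.035]
-0.035 269 s [-0.031 -0.027  0.034]
-0.025 289 s [-0.033 -0.03   0.031]
-0.015 343 s [-0.036 -0.032  0.029]
-0.005 355 s [-0.038 -0.035  0.027]
0.005 187 s [0.023 0.024 0.026]
0.015 219 s [0.02  0.022 0.023]
0.025 282 s [0.017 0.02  0.022]
17.7 [ 0.55452659 -0.31540919  0.1981121 ] -0.2917378164874287
```

View pics/j.png

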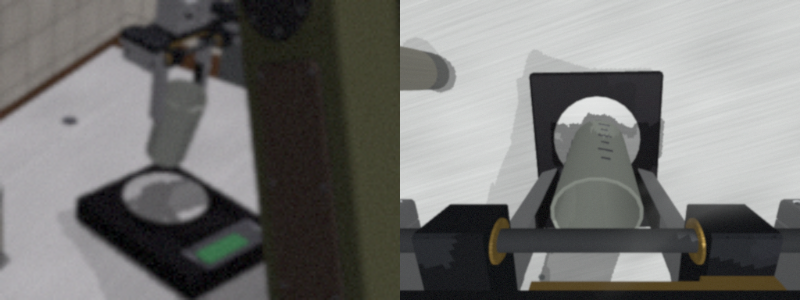

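The wrist view shows the pan at (597,130) under the hanging cup. From the depth data the cup leans about 0.23 rad, with its base forward. I'll touch the rear base edge down behind centre, then roll the cup flat by moving forward and down. The 6 N grip keeps the pan force small.

{"method": "step_arm", "body": {
  "deltas": [
    {"dp": [-0.29, 0, 0.3], "twist": 0},
    {"dp": [0, 0, 0.5], "twist": 0},
    {"dp": [0, 0, 0.4], "twist": 0},
    {"dp": [0, 0, 0.2], "twist": 0},
    {"dp": [0, 0, 0], "twist": 0},
    {"dp": [0, 0, 0], "twist": 0}
  ]
}}

```text
time_s: 18.45
ee_pos: [0.5443, -0.3123, 0.1426]
eef_rot: [3.141, -0.001, -0.291]
force: [-0.3, 0.3, -0.1]
grip_width: 0.0658
grip_force: 5.9
```

{"method": "step_arm", "body": {
  "deltas": [
    {"dp": [0, 0, 0.04], "twist": 0},
    {"dp": [0, 0, 0.04], "twist": 0},
    {"dp": [0, 0, 0.04], "twist": 0},
    {"dp": [0, 0, 0.04], "twist": 0},
    {"dp": [0, 0, 0], "twist": 0}
  ]
}}

```text
time_s: 18.95
ee_pos: [0.5442, -0.3122, 0.1358]
eef_rot: [3.141, -0.001, -0.291]
force: [0.4, 0.3, 3.8]
grip_width: 0.0654
grip_force: 5.9
```

{"method": "step_arm", "body": {
  "deltas": [
    {"dp": [0.08, 0, 0.01], "twist": 0},
    {"dp": [0.08, 0, 0.01], "twist": 0},
    {"dp": [0.08, 0, 0.02], "twist": 0},
    {"dp": [0.08, 0, 0.02], "twist": 0},
    {"dp": [0, 0, 0], "twist": 0}
  ]
}}

```text
time_s: 19.45
ee_pos: [0.5567, -0.316, 0.133]
eef_rot: [3.141, -0.0, -0.291]
force: [0.2, -0.6, 4.0]
grip_width: 0.0653
grip_force: 5.9
```

```bash
python3 tilt.py k
```

```text
-0.105 546 s [0.06  0.077 0.093]
-0.095 528 s [0.027 0.044 0.06 ]
-0.085 72 s [-0.028 -0.026  0.057]
-0.075 128 s [-0.029 -0.027  0.029]
-0.065 136 s [-0.03  -0.028  0.029]
-0.055 164 s [-0.032 -0.03   0.027]
-0.045 187 s [-0.033 -0.031  0.027]
-0.035 202 s [-0.035 -0.033  0.026]
-0.025 241 s [-0.037 -0.034  0.026]
-0.015 282 s [-0.038 -0.035  0.025]
-0.005 265 s [-0.038 -0.036  0.024]
0.005 140 s [0.022 0.023 0.024]
0.015 171 s [0.021 0.022 0.023]
0.025 185 s [0.018 0.021 0.022]
19.45 [ 0.55666361 -0.3159818   0.13300713] -0.29126811074873515
```

{"method": "step_arm", "body": {
  "deltas": [
    {"dp": [0.08, 0, 0.02], "twist": 0},
    {"dp": [0.08, 0, 0.03], "twist": 0},
    {"dp": [0.08, 0, 0.03], "twist": 0},
    {"dp": [0, 0, 0], "twist": 0}
  ]
}}

```text
time_s: 20.0
ee_pos: [0.5659, -0.3187, 0.1298]
eef_rot: [3.141, -0.0, -0.291]
force: [1.2, -1.1, 6.4]
grip_width: 0.0649
grip_force: 5.9
```

```bash
python3 tilt.py l
```

```text
-0.105 395 s [0.05  0.068 0.083]
-0.095 171 s [0.024 0.062 0.079]
-0.085 683 s [-0.036  0.028  0.051]
-0.075 109 s [-0.037 -0.035  0.021]
-0.065 118 s [-0.037 -0.036  0.02 ]
-0.055 137 s [-0.038 -0.036  0.021]
-0.045 160 s [-0.038 -0.037  0.022]
-0.035 180 s [-0.039 -0.037  0.021]
-0.025 198 s [-0.039 -0.038  0.021]
-0.015 242 s [-0.04  -0.038  0.022]
-0.005 193 s [-0.041  0.021  0.022]
0.005 110 s [0.021 0.021 0.022]
0.015 135 s [-0.043  0.021  0.022]
0.025 207 s [-0.044  0.02   0.022]
20.0 [ 0.56594452 -0.31873679  0.12978057] -0.2913782999291503
```

The cup is now flat to within about 0.03 rad and centred near (0.557, -0.316), with 6 N on the tool. Releasing now.

{"method": "step_arm", "body": {
  "deltas": [
    {"dp": [0, 0, 0], "twist": 0},
    {"dp": [0, 0, 0], "twist": 0},
    {"dp": [0, 0, 0], "twist": 0},
    {"dp": [0, 0, 0], "twist": 0},
    {"dp": [0, 0, 0], "twist": 0},
    {"dp": [0, 0, 0], "twist": 0},
    {"dp": [0, 0, 0], "twist": 0},
    {"dp": [0, 0, 0], "twist": 0}
  ],
  "gripper": 1
}}

```text
time_s: 20.95
ee_pos: [0.5654, -0.3185, 0.1298]
eef_rot: [-3.142, 0.0, -0.291]
force: [0.1, 0.5, 0.6]
grip_width: 0.0941
grip_force: 0.0
```

{"method": "step_arm", "body": {
  "deltas": [
    {"dp": [0, 0, -0.2], "twist": 0},
    {"dp": [0, 0, -0.5], "twist": 0},
    {"dp": [0, 0, -0.9], "twist": 0},
    {"dp": [0, 0, -0.9], "twist": 0},
    {"dp": [0, 0, -0.5], "twist": 0},
    {"dp": [-0.9, 0, 0], "twist": 0},
    {"dp": [-0.9, 0, 0], "twist": 0},
    {"dp": [-0.9, 0, 0], "twist": 0},
    {"dp": [-0.9, 0, 0], "twist": 0},
    {"dp": [-0.5, 0, 0], "twist": 0},
    {"dp": [0, 0, 0], "twist": 0},
    {"dp": [0, 0, 0], "twist": 0}
  ]
}}

```text
time_s: 22.15
ee_pos: [0.4086, -0.2716, 0.2507]
eef_rot: [3.141, -0.001, -0.292]
force: [-0.7, 0.4, 1.0]
grip_width: 0.0938
grip_force: 0.0
```

```bash
python3 - <<'E'
from h import *
A=[]
for n in ['top','side']:
    im,W=cloud(n); A.append(im)
    for x0,x1,y0,y1,z0,z1,l in [(.49,.63,-.39,-.25,.1,.3,'cup'),(.36,.5,-.03,.12,.06,.09,'short'),(.56,.68,.09,.22,.1,.13,'tin'),(.67,.77,-.15,-.04,.155,.18,'spray')]:
        z=W[...,2]; m=(z>z0)&(z<z1)&(W[...,0]>x0)&(W[...,0]<x1)&(W[...,1]>y0)&(W[...,1]<y1)
        if not m.any(): continue
        p=W[m]; zt=np.percentile(p[:,2],97); t=p[p[:,2]>zt-.008]; print(n,l,zt.round(3),((t.max(0)+t.min(0))/2).round(3),np.ptp(t,axis=0).round(3))
cv2.imwrite('pics/m.png',cv2.cvtColor(np.hstack([cv2.resize(A[0][120:300,270:510],(400,300)),cv2.resize(A[1][60:195,250:430],(400,300))]),4))
E
```

```text
top cup 0.173 [ 0.556 -0.318  0.171] [0.064 0.065 0.011]
top short 0.076 [0.434 0.043 0.073] [0.056 0.056 0.01 ]
top tin 0.118 [0.62  0.151 0.115] [0.075 0.075 0.01 ]
top spray 0.173 [ 0.723 -0.095  0.17 ] [0.023 0.024 0.009]
side cup 0.17 [ 0.552 -0.316  0.167] [0.065 0.07  0.011]
side short 0.073 [0.431 0.046 0.07 ] [0.057 0.06  0.01 ]
side tin 0.115 [0.618 0.155 0.112] [0.076 0.079 0.01 ]
side spray 0.169 [ 0.72  -0.094  0.165] [0.023 0.023 0.008]
```

View pics/m.png

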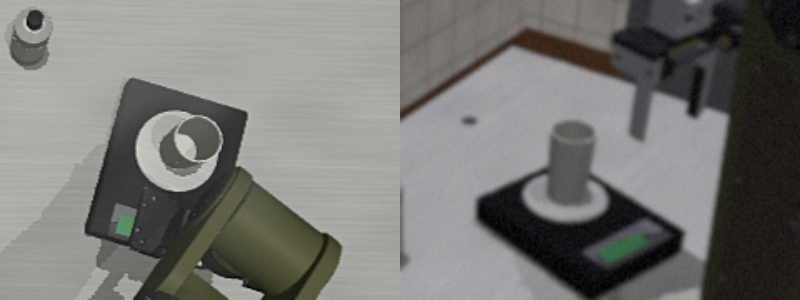

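The cup stands mouth-up and centred on the pan, at (572,165) in the side crop. The short cup, the tin and the spray can haven't moved, and the gripper is clear.

```bash
python3 -c "
from station import ctrl
print(ctrl.hand_in())"
```

```text
the job is handed in; nothing more can be done
None
```

The tall cup stands mouth-up within about 2 mm of the pan's centre and the job is handed in (no verdict came back); the cup was dropped once on the bench mid-flip and regripped, the tool force was about 6 N at set-down, and the short cup, tin and spray can haven't moved.

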